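# Open the tea cupboard by its touch catch

## Task

Open the green tea cupboard that stands on the worktop, using only the outside of the fingers and grasping or lifting nothing. First slide the round red tin along the worktop, past the free edge of the green door, until it stands upright and clear of the whole swing of the door; then press the closed door inward by the steel dot at its free edge so that the catch lets go and it springs ajar, and last put a finger behind that edge and swing the door wide open, about square to the cupboard. Leave the blue cupboard shut and everything else where it stands.

Things in the scene. Friction and masses are not known exactly. Their poses are not given: they have to be found in the camera images.
- green_cupboard: Small sage-green tea cupboard with a white door, the one to open. 180 mm wide, 150 mm deep, 160 mm high, fixed to the worktop. Origin: centre of its underside on the worktop; local +x points from the door side to its back (away from the robot at yaw 0), +y towards the free (opening) edge of the door, z up. It and the blue one stand side by side and may change places.
- green_door (a joint): Hinge angle of the green door, rad: 0 shut on its touch catch, positive open, 1.57 square to the front; range -0.048 to 1.75. Pressed in about 6 mm near the free edge (4 to 10 N; stop at 8 mm) the catch lets go; as the finger backs off a spring swings it ajar to 0.4-0.5, about 70 mm at the free edge. From there it moves freely, lightly damped, and stays where left. It does not latch again.
- green_hinge (a point): On the green door's upright hinge axis, at worktop level, in the plane of the door's back (local -0.084, -0.088, 0 of the cupboard). The door has no handle, is white, 180 mm wide, 14 mm thick, its top edge at 158 mm height; shut, its back is 9 mm in front of the box. Inside: catch parts below 60 mm height by the free edge; a 10 mm plunger at 140 mm height, 90 mm from the hinge, 40 mm out.
- green_pad (a point): Steel dot (18 mm) on the front face of the green door near the free edge, where to press: 158 mm from the hinge axis, 135 mm above the worktop, 23 mm below the door's top edge. It moves with the door. A steel strip on the door's top edge marks it from above. The door is a white front panel (green_door_c0) with a 4 mm grey liner on its back (green_door_c1).
- blue_cupboard: The same cupboard in navy blue; it stays shut. 180 mm wide, 150 mm deep, 160 mm high, fixed to the worktop. Origin: centre of its underside on the worktop; local +x points from the door side to its back (away from the robot at yaw 0), +y towards the free (opening) edge of the door, z up. 
- blue_door (a joint): Hinge angle of the blue cupboard's door in rad, built just like the green one; it must stay closed (0).
- tin: Round red biscuit tin with a brass lid band, 100 mm in diameter, 58 mm high, about 0.45 kg, standing loose in front of the green door in its way. Origin: centre of its underside. It is clear of the door's swing when its centre is more than 225 mm from the hinge axis (free edge sweeps 179 mm, tin radius 50 mm).
- mug: Blue mug, 76 mm across, 90 mm high, loose bystander at the far left. Origin: centre of its underside.
- oil: Green glass oil bottle, 64 mm across, 210 mm high, loose bystander on the left. Origin: centre of its underside.
- jar: Glass jar with a steel lid, 72 mm across, 100 mm high, loose bystander on the right. Origin: centre of its underside.
- mill: Dark wood pepper mill, 52 mm across, 160 mm high, loose bystander on the right. Origin: centre of its underside.
- spoon: Wooden spoon 200 mm long, lying on the worktop on the right, loose bystander. Origin: on the worktop below about its middle.
- bowl: White bowl, 120 mm across, 50 mm high, loose bystander on the left. Origin: centre of its underside.
There are look-alikes about, which are no part of the job. There is more than one size of the tin; the one meant has the size given above.

How it is judged:
By the outcome, as a careful person would: the job done as asked, in the order asked, and still so for the second after the job is handed in, with the robot touching nothing.
It also fails if it takes over 58 s, if anything falls off the work surface, if the arm or the gripper's body presses on something with over 40 N, if the wrist force passes 120 N, or if a joint passes its speed limit or range.

## Robot

A 7-joint arm with a two-finger parallel gripper is mounted at the origin on the work surface. World frame = base frame: x ahead of the robot, y to its left, z up, the work surface at z = 0. Lengths are in m, angles in rad, forces in N, time in s.
With the tool pointing down it reaches from about 0.4 to 0.85 m from the base axis. Payload 10.4 kg.
Tool frame: the origin (TCP) lies between the finger pads; the fingertips stand 22 mm ahead of it and the grasp point (between the pads) lies 3 mm ahead of it; z points along the fingers, y is the line along which they close (so a half turn about z gives the same grasp; the last joint's range is limited). The gripper opens to 85 mm and grips with 20 to 120 N. Pads are 22 mm wide; open, the fingers measure 114 mm over their backs; the gripper's body (76 mm by 85 mm) begins 54 mm behind the grasp point. The pads swing forward as they close: fully open they stand 13 mm farther back than shut.
Start: joints at [1.206, 0.332, -0.065, 1.46, 0.022, 1.35, -0.088], TCP at [0.21, -0.589, 0.253] pointing down, gripper open.
Joint ranges: [-2.6, 2.6], [-0.5, 2.12], [-1.47, 1.34], [0.16, 2.42], [-1.27, 4.41], [0.06, 2.06], [-2.6, 2.6]. Speed limits (rad/s): [2.22, 2.22, 2.79, 2.79, 3.14, 3.14, 3.14].

## Interface

Orientations are given as a unit quaternion [x, y, z, w].
In Python, from workcell import manip, camera, ticket, boxes_of, outline_of gives the robot as it stands.
- The arm moves only by the tool carry_out, never from a script. Its argument "deltas" is a list of rows, each a list of 5 numbers: the shift along the tool's x, y, z as a fraction of full scale, then the turn about the tool's z as a fraction of full scale, then the opening, from -1 (shut) to 1 (fully open), so that 0 is half open. In form: [[tx, ty, tz, spin, gripper], ...]. A call has 1 to 20 rows; each row is the pose to reach, as a shift and turn from the pose commanded when the call began, along the tool's axes at that moment; what a row does not reach only later rows make up. Full scale, the value 1, is 150 mm for a shift and 30 degrees for a turn. A row lasts 1/8 s, in which the tool goes at most 62.5 mm and 10.7 degrees, less where a joint would pass 70% of its speed; a pose out of reach is approached as far as the arm can. A call with a number of a shift or a turn outside -1 to 1 is refused whole. A call with a gripper value outside its range is refused whole. The fingers move at their own pace and stop on an object; "force" is the grip in N (left out, the last holds). Time passes only in rows, so rows that repeat a pose let the fingers close. It gives the time, the measured TCP pose, the force, the opening and the grip force at its end, in the units of the state.
- manip.get_obs(): the state, without advancing time (a new reading comes with each control period).
- camera(name): name is "side" or "top" or "wrist"; returns a dict with "img" (420x560x3 uint8, red, green, blue), "depth" (420x560 float32, m along the optical axis (not along the pixel's ray), 0 where there is no reading), "vertical_fov" (degrees; the focal length in pixels is half the picture's height over the tangent of half this angle, whatever the lens; pixels are square), "cx", "cy" (the principal point, pixels), "k1" (the pictures are not rectified: a ray, as slopes to the right and down, at radius r is drawn at 1 + k1 r^2 times it, then the intrinsics apply), "R" (3x3) and "t" (3): a world point X has camera coordinates R X + t. Camera axes: x right, y down, z forward; pixel columns grow to the right and rows downward; lengths in m; the calibration is good to about 2 mm. A picture is of the moment at which its call begins.
- ticket.hand_in(): hands the job in; it is judged then, once.
Trained networks look in a picture, given as the dict that the camera call returned (one of the last four; its "shot" number tells which), for a name from the list of things; names that differ only in an ending like _2 or _b are one class to them, and where a whole thing is asked for, a point or a joint stands for the part that bears it (a point fixed in the world has none). Each returns a list of dicts, best first, with "conf" (0 to 1); they miss things now and then, are a little off and sometimes report something else, mostly with a low value. They report only what shows in the picture. A call takes as long as a camera call. They do not tell look-alikes from the thing itself.
- boxes_of(query, picture): "position" ([x, y, z] in m, in world coordinates, good to about 4 mm: the middle of the surface that is visible of it).
- outline_of(query, picture): "region" (420x560 bool, what is visible of it).
The state is a dict: "clock": time; "joint_pos": joint angles; "joint_velocities": joint speeds; "tau": joint torques, N m; "position": TCP position; "ee_rot": TCP orientation; "ft_force": force on the tool from outside, world axes, zero at the start; "torque": the same for the moment, N m; "grip_width": opening from 0.0 (shut) to 1.0 (fully open); "grasp_force": force on a finger pad.
Only numpy, scipy, OpenCV 4.12 (cv2) and the standard library are available. Lean on these libraries where they do the work, as an engineer would, in place of code of your own. Each camera call takes 0.05 s, during which the arm holds its last target. There are 200 camera calls.

## Working session

There is one attempt and no reset: what is moved stays moved. The work goes in short steps, Python scripts to look and compute and a tool call to move; the robot and the scene stay as the last step left them, time stands still between calls to the robot, and variables do not carry over. Pictures are saved under pics/ and viewed, at most 10 in all, crops included, and the job is handed in when it is done.

Besides the shell and the picture viewer there is one more tool, called after ">>>" by a JSON object that holds its "op" and its "data", one argument or row to a line. carry_out: Moves the arm, as the interface text tells. Its arguments: {"type":"object","properties":{"deltas":{"type":"array","items":{"type":"array","items":{"type":"number"}}},"force":{"type":"number"}},"required":["deltas"]}

```bash
mkdir -p pics
cat > h.py <<'E'
import numpy as np, cv2
from workcell import manip, camera, ticket, boxes_of, outline_of
def cloud(p):
    H,W=p["depth"].shape; f=H/2/np.tan(np.radians(p["vertical_fov"])/2)
    K=np.array([[f,0,p["cx"]],[0,f,p["cy"]],[0,0,1.]])
    u,v=np.meshgrid(np.arange(W),np.arange(H))
    s=cv2.undistortPoints(np.stack([u,v],-1).reshape(-1,1,2).astype(float),K,np.array([p["k1"],0,0,0.])).reshape(H,W,2)
    d=p["depth"]; c=np.dstack([s[...,0]*d,s[...,1]*d,d])
    w=(c-p["t"])@p["R"]; w[d==0]=np.nan
    return w
def save(n,p,crop=None,k=1):
    im=p["img"][...,::-1]
    if crop: a,b,c,d=crop; im=im[b:d,a:c]
    cv2.imwrite("pics/"+n+".png",cv2.resize(im,None,fx=k,fy=k,interpolation=cv2.INTER_CUBIC))
E
python3 - <<'E'
from h import *
o=manip.get_obs(); print(o)
for n in ["top","side"]:
    p=camera(n); save(n,p); w=cloud(p); np.save(n+".npy",w); cv2.imwrite(n+".png",p["img"])
    print(n,p["R"].round(2).tolist(),p["t"])
    for q in ["green_cupboard","green_pad","green_door","blue_cupboard","tin","mug","oil","jar","mill","spoon","bowl"]:
        print(q,[(np.round(b["position"],3).tolist(),round(b["conf"],2)) for b in boxes_of(q,p)])
E
```

```text
{'clock': 0.0, 'joint_pos': array([ 1.20643945,  0.33286165, -0.06470548,  1.46091747,  0.02160071,
        1.34990967, -0.08851821]), 'joint_velocities': array([ 4.74569566e-04, -7.50409107e-05,  1.24519585e-03,  1.55667417e-03,
        1.87477987e-03, -5.03376605e-04,  6.34355683e-04]), 'tau': array([ 8.32811367e-06, -6.25438285e+01,  4.91247664e-02, -3.91607523e+01,
        1.61383575e-02,  9.84633429e-03, -5.79829987e-06]), 'position': array([ 0.20935053, -0.58853674,  0.2525337 ]), 'ee_rot': array([ 9.85434881e-01,  1.70051769e-01, -1.50411023e-04, -6.83942800e-04]), 'ft_force': array([-0.66374161, -0.19486687,  0.71995182]), 'torque': array([0.0710939 , 0.01700589, 0.00759027]), 'grasp_force': 0.0, 'grip_width': 0.999344713853979}
top [[0.01, -1.0, -0.01], [-1.0, -0.01, -0.08], [0.08, 0.01, -1.0]] [0.05237589 0.52601927 1.43996059]
green_cupboard [([0.674, -0.173, 0.158], 0.97)]
green_pad [([0.602, -0.16, 0.128], 0.91)]
green_door [([0.597, -0.161, 0.129], 0.56)]
blue_cupboard [([0.686, 0.176, 0.162], 0.63)]
tin [([0.294, -0.206, 0.079], 0.91), ([0.481, -0.108, 0.056], 0.79), (
[... 249 characters left out ...]
, ([0.6, -0.163, 0.129], 0.72)]
side [[0.97, -0.25, 0.0], [-0.23, -0.91, -0.34], [0.08, 0.33, -0.94]] [-0.50539113  0.22730364  1.39892846]
green_cupboard [([0.674, -0.191, 0.16], 0.58)]
green_pad [([0.597, -0.167, 0.149], 0.66)]
green_door [([0.6, -0.17, 0.153], 0.97), ([0.684, 0.384, 0.122], 0.49)]
blue_cupboard [([0.687, 0.148, 0.161], 0.72)]
tin [([0.297, -0.216, 0.078], 0.98), ([0.345, -0.058, 0.039], 0.92), ([0.48, -0.118, 0.059], 0.87)]
mug [([0.416, 0.493, 0.051], 0.62)]
oil [([0.682, 0.384, 0.123], 0.71)]
jar [([0.663, -0.434, 0.097], 0.82)]
mill [([0.541, -0.437, 0.123], 0.54), ([0.602, -0.172, 0.149], 0.2)]
spoon [([0.426, -0.417, 0.015], 0.55)]
bowl [([0.567, 0.568, 0.026], 0.6)]
```

View pics/top.png

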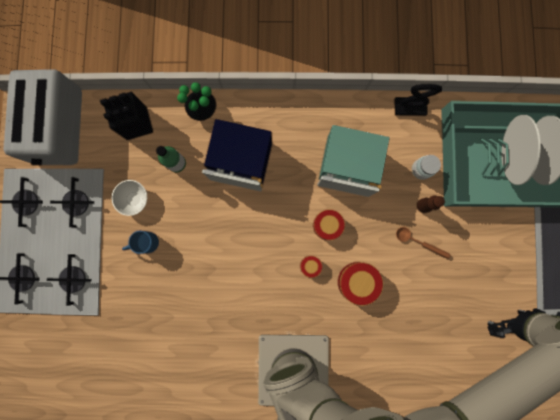

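View pics/side.png

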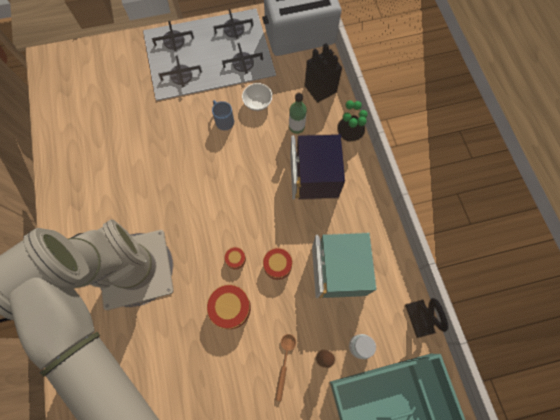

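Run:
```python
from h import *
w=np.load("top.npy"); im=cv2.imread("top.png") # RGB saved as is
def rect(m):
    pts=w[m][:,:2].astype(np.float32); r=cv2.minAreaRect(pts*1000); return len(pts),r
z=w[...,2];x=w[...,0];y=w[...,1]
for lo,hi,n in [(-.35,.02,'green'),(.02,.3,'blue')]:
    m=(y>lo)&(y<hi)&(x>.5)&(x<.85)&(z>.145)&(z<.175); print(n,rect(m),np.nanmedian(z[m]))
    xs=w[m]; 
    q=cv2.boxPoints(rect(m)[1]); print(q.round().tolist())
# tins: top faces
for c,h in [((.294,-.206),.079),((.481,-.108),.056),((.347,-.051),.037)]:
    m=(np.hypot(x-c[0],y-c[1])<.09)&(abs(z-h)<.01)
    print(c,cv2.minEnclosingCircle((w[m][:,:2]*1000).astype(np.float32)),np.nanmedian(z[m]),m.sum(), w[m].mean(0))
```

```text
green (3166, ((681.5974731445312, -181.56625366210938), (181.99209594726562, 175.74549865722656), 78.15125274658203)) 0.15886307850805842
[[577.0, -253.0], [749.0, -289.0], [786.0, -111.0], [614.0, -74.0]]
blue (3099, ((722.9451293945312, 203.30398559570312), (236.59986877441406, 214.8358154296875), 77.54319763183594)) 0.15892890656145153
[[593.0, 111.0], [802.0, 65.0], [853.0, 296.0], [644.0, 342.0]]
(0.294, -0.206) ((293.3308410644531, -213.53604125976562), 69.3226089477539) 0.07832550100045259 1453 [ 0.29340585 -0.21289788  0.07829967]
(0.481, -0.108) ((481.29473876953125, -111.1982421875), 50.944026947021484) 0.05713052258793814 749 [ 0.48021536 -0.11072284  0.05718768]
(0.347, -0.051) ((343.35833740234375, -54.46240234375), 36.12773513793945) 0.040588126420204124 377 [ 0.34351837 -0.05368065  0.04033721]
```

Top view: three red tins at (329,225), (311,267) and (361,284). They measure 102, 72 and 139 mm across and 57, 40 and 78 mm high, so (329,225) is the one meant. The green cupboard is at (355,158) and the blue one at (238,153). The side view agrees: tin (278,263), green cupboard (345,265). I'll confirm the tin and the door's free edge in one crop.

Run:
```python
from h import *
im=cv2.imread("top.png"); w=np.load("top.npy")
cv2.imwrite("pics/crop.png",cv2.resize(im[115:310,280:410,::-1],None,fx=3,fy=3,interpolation=cv2.INTER_CUBIC))
z=w[...,2];x=w[...,0];y=w[...,1]
hsv=cv2.cvtColor(im,cv2.COLOR_RGB2HSV)
reg=(y>-.35)&(y<.0)&(x>.55)&(x<.85)&(z>.145)&(z<.175)
g=reg&(hsv[...,0]>60)&(hsv[...,0]<95)&(hsv[...,1]>60)
for m in (g,reg&~g):
    r=cv2.minAreaRect((w[m][:,:2]*1000).astype(np.float32)); print(m.sum(),r,cv2.boxPoints(r).round().tolist())
o=manip.get_obs();print(o["position"])
```

```text
2692 ((691.619140625, -181.38848876953125), (177.58538818359375, 147.58750915527344), 78.22093963623047) [[601.0, -253.0], [746.0, -283.0], [782.0, -110.0], [638.0, -79.0]]
474 ((681.577392578125, -181.90725708007812), (181.50802612304688, 175.8756103515625), 78.49190521240234) [[577.0, -253.0], [750.0, -288.0], [786.0, -111.0], [614.0, -75.0]]
[ 0.20952142 -0.58885408  0.25333305]
```

View pics/crop.png

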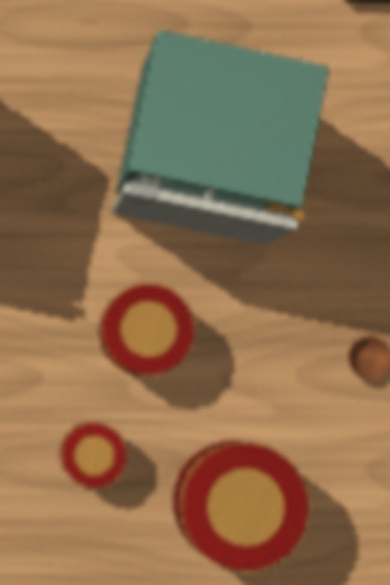

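The crop shows the meant tin at (148,330), the steel strip on the door's left edge at (145,188), and the brass hinge at right (285,212). So the free edge is on the left (+y) and the tin has to go left.

>>> {"op": "carry_out", "data": {
  "deltas": [
    [0.25,-0.19,0,0.25,-1],
    [0.5,-0.38,0,0.5,-1],
    [0.75,-0.57,0,0.75,-1],
    [1,-0.77,0,1,-1],
    [1,-0.77,0,1,-1]
  ]
}}

```text
clock: 1.82
position: [0.3149, -0.4267, 0.2538]
ee_rot: [0.996, -0.089, 0.001, -0.0]
ft_force: [-0.3, -0.8, -0.2]
grip_width: -0.001
grasp_force: 0.0
```

```bash
cat >> h.py <<'E'
from scipy.spatial.transform import Rotation as Ro
YAW=-0.204; L=np.array([[np.cos(YAW),-np.sin(YAW)],[np.sin(YAW),np.cos(YAW)]]) # columns local x,y
HINGE=np.array([.592,-.251])
def go(x,y,z,yaw=YAW):
    o=manip.get_obs(); R=Ro.from_quat(o["ee_rot"]).as_matrix(); d=R.T@(np.array([x,y,z])-o["position"])
    a=np.arctan2(R[1,0],R[0,0]); print("deltas",(d/.15).round(3),"spin",round(np.degrees(a-yaw)/30,3),"pos",o["position"].round(4),"yaw",round(a,3),"F",o["ft_force"].round(1),"t",o["clock"])
E
python3 -c "
from h import *
go(.463,-.199,.20)"
```

```text
deltas [ 0.704 -1.668  0.36 ] spin 0.051 pos [ 0.3149 -0.4267  0.2538] yaw -0.177 F [-0.3 -0.8 -0.2] t 1.825
```

>>> {"op": "carry_out", "data": {
  "deltas": [
    [0.14,-0.33,0,0.05,-1],
    [0.28,-0.66,0,0.05,-1],
    [0.42,-1,0,0.05,-1],
    [0.42,-1,0,0.05,-1]
  ]
}}

```text
clock: 2.33
position: [0.4034, -0.2907, 0.2536]
ee_rot: [0.995, -0.1, 0.001, -0.0]
ft_force: [-0.5, -0.7, 0.6]
grip_width: 0.003
grasp_force: 0.0
```

```bash
python3 -c "
from h import *
go(.463,-.199,.04)"
```

```text
deltas [ 0.266 -0.677  1.425] spin 0.006 pos [ 0.4034 -0.2907  0.2536] yaw -0.201 F [-0.5 -0.7  0.6] t 2.325
```

>>> {"op": "carry_out", "data": {
  "deltas": [
    [0.13,-0.34,0.2,0,-1],
    [0.265,-0.68,0.5,0,-1],
    [0.265,-0.68,0.8,0,-1],
    [0.265,-0.68,1,0,-1],
    [0.265,-0.68,1,0,-1]
  ]
}}

```text
clock: 2.95
position: [0.4594, -0.2029, 0.1014]
ee_rot: [0.995, -0.104, -0.002, -0.001]
ft_force: [-0.2, -0.9, 0.7]
grip_width: -0.003
grasp_force: 0.0
```

Run:
```python
from h import *
go(.463,-.199,.04)
p=camera("side"); save("s2",p,(200,200,400,350),4)
```

```text
deltas [ 0.02  -0.03   0.409] spin -0.009 pos [ 0.4594 -0.2029  0.1014] yaw -0.209 F [-0.2 -0.9  0.7] t 2.95
```

View pics/s2.png

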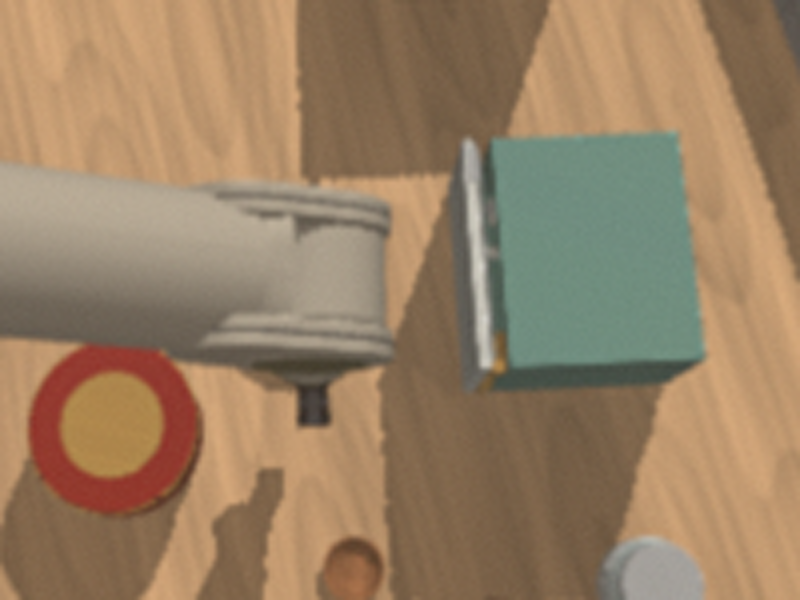

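The gripper hides the tin here. The fingers at (313,405) are clear of the big tin at (115,430) and of the door. Next: go down and push.

>>> {"op": "carry_out", "data": {
  "deltas": [
    [0.02,0,0.2,-0.01,-1],
    [0.02,0,0.41,-0.01,-1],
    [0.02,0,0.41,-0.01,-1],
    [0.02,-0.06,0.41,-0.01,-1],
    [0.02,-0.12,0.41,-0.01,-1],
    [0.02,-0.18,0.41,-0.01,-1],
    [0.02,-0.24,0.41,-0.01,-1],
    [0.02,-0.3,0.41,-0.01,-1]
  ]
}}

```text
clock: 4.0
position: [0.4737, -0.1586, 0.0422]
ee_rot: [0.995, -0.101, 0.0, 0.0]
ft_force: [-1.3, -2.8, 2.7]
grip_width: 0.001
grasp_force: 1.9
```

>>> {"op": "carry_out", "data": {
  "deltas": [
    [0,-0.05,0,0,-1],
    [0,-0.1,0,0,-1],
    [0,-0.15,0,0,-1],
    [0,-0.2,0,0,-1],
    [0,-0.25,0,0,-1],
    [0,-0.3,0,0,-1],
    [0,-0.35,0,0,-1],
    [0,-0.4,0,0,-1]
  ]
}}

```text
clock: 5.0
position: [0.4856, -0.0993, 0.0418]
ee_rot: [0.995, -0.101, -0.0, 0.0]
ft_force: [-0.7, -3.3, 3.0]
grip_width: -0.002
grasp_force: 1.8
```

```bash
cat >> h.py <<'E'
def tin():
    for n in ("top","side"):
        p=camera(n)
        for b in boxes_of("tin",p):
            q=np.array(b["position"]); print(n,q.round(3),round(b["conf"],2),"dist hinge",round(np.hypot(*(q[:2]-HINGE)),3))
E
python3 -c "
from h import *
tin(); go(.463,-.199,.04)"
```

```text
top [ 0.344 -0.05   0.036] 0.8 dist hinge 0.319
top [ 0.302 -0.253  0.086] 0.67 dist hinge 0.29
side [ 0.342 -0.072  0.037] 0.76 dist hinge 0.307
side [ 0.298 -0.215  0.079] 0.7 dist hinge 0.296
side [0.564 0.571 0.027] 0.3 dist hinge 0.823
deltas [-0.013  0.682  0.01 ] spin 0.004 pos [ 0.4854 -0.0991  0.0416] yaw -0.202 F [ 0.  -0.1  0.4] t 5.2
```

>>> {"op": "carry_out", "data": {
  "deltas": [
    [0,-0.05,0,0,-1],
    [0,-0.1,0,0,-1],
    [0,-0.15,0,0,-1],
    [0,-0.2,0,0,-1],
    [0,-0.25,0,0,-1],
    [0,-0.3,0,0,-1],
    [0,-0.35,0,0,-1],
    [0,-0.35,0,0,-1],
    [0,-0.25,0,0,-1],
    [0,-0.15,0,0,-1],
    [0,-0.15,-0.4,0,-1],
    [0,-0.15,-0.8,0,-1],
    [0,-0.15,-1,0,-1]
  ]
}}

```text
clock: 6.82
position: [0.4907, -0.0794, 0.1952]
ee_rot: [0.995, -0.102, 0.002, 0.0]
ft_force: [0.2, -0.0, -0.2]
grip_width: -0.0
grasp_force: 0.0
```

Run:
```python
from h import *
tin()
pad=HINGE+L@np.array([-.014,.158]); pre=pad+L@np.array([-.011-.05,0]); print(pad,pre)
go(*pre,.2)
```

```text
top [0.509 0.02  0.057] 0.81 dist hinge 0.283
top [ 0.295 -0.244  0.081] 0.7 dist hinge 0.297
top [ 0.349 -0.046  0.037] 0.56 dist hinge 0.318
side [ 0.342 -0.06   0.038] 0.95 dist hinge 0.315
side [ 0.296 -0.215  0.079] 0.88 dist hinge 0.298
[ 0.61029921 -0.09344005] [ 0.5505641  -0.08108218]
deltas [ 0.399 -0.069 -0.054] spin -0.001 pos [ 0.4898 -0.0791  0.1919] yaw -0.204 F [ 0.   0.3 -0.6] t 7.025
```

The tin now stands at (0.509, 0.020), 283 mm from the hinge and upright (top at 57 mm). Next I move in front of the steel dot.

>>> {"op": "carry_out", "data": {
  "deltas": [
    [0.13,-0.03,0,0,-1],
    [0.27,-0.07,0.1,0,-1],
    [0.4,-0.07,0.2,0,-1],
    [0.5,-0.07,0.3,0,-1],
    [0.6,-0.07,0.3,0,-1],
    [0.63,-0.07,0.3,0,-1],
    [0.63,-0.07,0.3,0,-1]
  ]
}}

```text
clock: 7.9
position: [0.5841, -0.0867, 0.146]
ee_rot: [0.995, -0.101, -0.001, -0.0]
ft_force: [0.2, 0.6, -0.0]
grip_width: 0.001
grasp_force: 0.0
```

Run:
```python
from h import *
pad=HINGE+L@np.array([-.014-.011,.158])
go(*pad,.147)
```

```text
deltas [ 0.107  0.009 -0.007] spin 0.002 pos [ 0.5841 -0.0867  0.146 ] yaw -0.203 F [ 0.2  0.6 -0. ] t 7.9
```

>>> {"op": "carry_out", "data": {
  "deltas": [
    [0.04,0,0,0,-1],
    [0.08,0,0,0,-1],
    [0.1,0,0,0,-1],
    [0.12,0,0,0,-1],
    [0.12,0,0,0,-1]
  ]
}}

```text
clock: 8.52
position: [0.6022, -0.0901, 0.1468]
ee_rot: [0.995, -0.101, -0.0, 0.0]
ft_force: [-1.7, -0.2, 0.9]
grip_width: 0.001
grasp_force: 1.2
```

>>> {"op": "carry_out", "data": {
  "deltas": [
    [0.013,0,0,0,-1],
    [0.027,0,0,0,-1],
    [0.027,0,0,0,-1]
  ]
}}

```text
clock: 8.9
position: [0.6063, -0.0907, 0.1468]
ee_rot: [0.995, -0.101, -0.0, -0.0]
ft_force: [-2.8, 2.5, 1.4]
grip_width: 0.0
grasp_force: 1.7
```

>>> {"op": "carry_out", "data": {
  "deltas": [
    [0.01,0,0,0,-1],
    [0.02,0,0,0,-1],
    [0.02,0,0,0,-1]
  ]
}}

```text
clock: 9.28
position: [0.6091, -0.0911, 0.1468]
ee_rot: [0.995, -0.101, -0.0, -0.0]
ft_force: [-4.1, 2.7, 1.7]
grip_width: 0.0
grasp_force: 2.3
```

>>> {"op": "carry_out", "data": {
  "deltas": [
    [0.007,0,0,0,-1],
    [0.013,0,0,0,-1],
    [0.013,0,0,0,-1]
  ]
}}

```text
clock: 9.65
position: [0.6094, -0.0912, 0.1467]
ee_rot: [0.995, -0.101, -0.002, -0.0]
ft_force: [-14.6, 3.2, 9.7]
grip_width: -0.001
grasp_force: 7.6
```

At the stop (14.6 N). I back off so the door can spring ajar.

>>> {"op": "carry_out", "data": {
  "deltas": [
    [-0.05,0,0,0,-1],
    [-0.12,0,0,0,-1],
    [-0.2,0,0,0,-1],
    [-0.3,0,0,0,-1],
    [-0.4,0,0,0,-1],
    [-0.5,0,0,0,-1],
    [-0.6,0,0,0,-1],
    [-0.7,0,0,0,-1],
    [-0.75,0,-0.2,0,-1],
    [-0.75,0,-0.4,0,-1],
    [-0.75,0,-0.5,0,-1]
  ]
}}

```text
clock: 11.02
position: [0.5012, -0.0693, 0.2234]
ee_rot: [0.995, -0.101, 0.001, 0.0]
ft_force: [0.3, -0.2, -0.2]
grip_width: 0.0
grasp_force: 0.0
```

```bash
cat >> h.py <<'E'
def door():
    for n in ("top","side"):
        w=cloud(camera(n)); q=w[...,:2]-HINGE
        l=q@L; r=np.hypot(l[...,0],l[...,1]); 
        m=(abs(w[...,2]-.155)<.008)&(l[...,0]<-.012)&(r<.19)&(l[...,1]>-.03)
        a=np.degrees(np.arctan2(-l[...,0],l[...,1]))[m&(r>.08)]
        print(n,m.sum(),"angle deg",np.percentile(a,[5,25,50,75,95]).round(1) if len(a) else None)
E
python3 - <<'E'
from h import *
p=camera("top"); save("t3",p,(250,90,450,240),4); door(); go(.5,-.1,.2)
E
```

```text
top 66 angle deg None
side 230 angle deg [26.  27.9 29.4 30.8 33.1]
deltas [0.035 0.201 0.145] spin 0.002 pos [ 0.5009 -0.0693  0.2217] yaw -0.203 F [-0.2  0.  -0.6] t 11.175
```

View pics/t3.png

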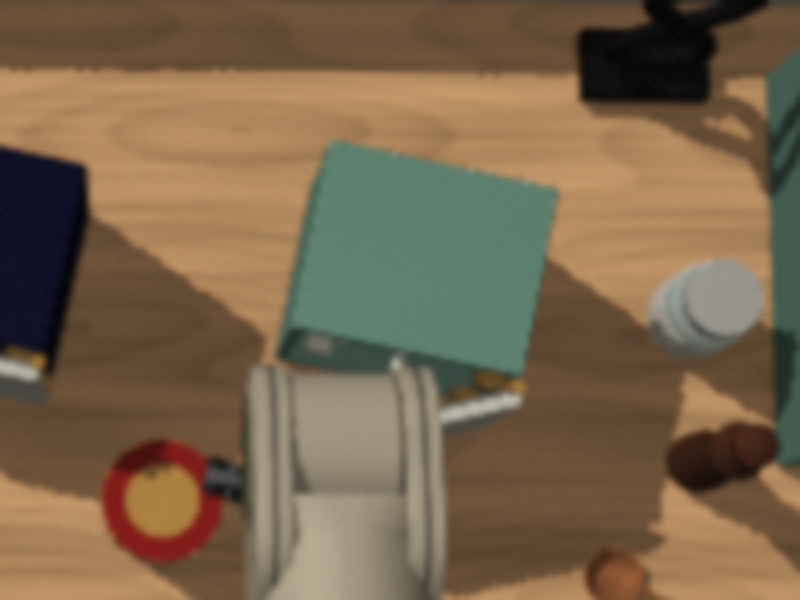

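The door is ajar at about 26° and the hinge parts show at (490,385). The tin at (163,500) is clear of it. Next I compute the waypoints behind the edge.

Run:
```python
from h import *
e=HINGE+L@np.array([-.028,.158]); go(*e,.2217); go(*e,.142)
c0=np.array([-.028,.158])
for t in np.arange(.3,1.6,.08):
    c=.155*np.array([-np.sin(t),np.cos(t)])+(.011*np.cos(t)+.0145*np.sin(t))*np.array([np.cos(t),np.sin(t)])
    d=c-c0; print(round(t,2),(d[0]/.15).round(2),(-d[1]/.15).round(2),(HINGE+L@c).round(3))
```

```text
deltas [0.653 0.01  0.001] spin 0.002 pos [ 0.5009 -0.0693  0.2217] yaw -0.203 F [-0.2  0.  -0.6] t 11.175
deltas [0.653 0.01  0.532] spin 0.002 pos [ 0.5009 -0.0693  0.2217] yaw -0.203 F [-0.2  0.  -0.6] t 11.175
0.3 -0.02 0.04 [ 0.592 -0.095]
0.38 -0.1 0.06 [ 0.58  -0.096]
0.46 -0.17 0.08 [ 0.569 -0.097]
0.54 -0.25 0.11 [ 0.557 -0.099]
0.62 -0.32 0.15 [ 0.545 -0.102]
0.7 -0.39 0.19 [ 0.534 -0.106]
0.78 -0.45 0.23 [ 0.523 -0.111]
0.86 -0.52 0.29 [ 0.512 -0.117]
0.94 -0.58 0.35 [ 0.501 -0.124]
1.02 -0.63 0.41 [ 0.492 -0.132]
1.1 -0.68 0.48 [ 0.482 -0.14 ]
1.18 -0.72 0.55 [ 0.473 -0.15 ]
1.26 -0.76 0.63 [ 0.466 -0.16 ]
1.34 -0.79 0.71 [ 0.458 -0.171]
1.42 -0.82 0.79 [ 0.452 -0.182]
1.5 -0.84 0.88 [ 0.447 -0.194]
1.58 -0.85 0.97 [ 0.443 -0.207]
```

>>> {"op": "carry_out", "data": {
  "deltas": [
    [0.15,0,-0.05,0,-1],
    [0.35,0,-0.05,0,-1],
    [0.55,0,-0.05,0,-1],
    [0.65,0.01,0,0,-1],
    [0.65,0.01,0,0,-1],
    [0.65,0.01,0.15,0,-1],
    [0.65,0.01,0.3,0,-1],
    [0.65,0.01,0.45,0,-1],
    [0.65,0.01,0.53,0,-1],
    [0.65,0.01,0.53,0,-1]
  ]
}}

```text
clock: 12.42
position: [0.5953, -0.0903, 0.1418]
ee_rot: [0.995, -0.101, -0.001, 0.0]
ft_force: [0.5, -0.6, 0.8]
grip_width: -0.006
grasp_force: 0.0
```

Run:
```python
from h import *
go(*(HINGE+L@np.array([-.028,.158])),.142)
p=camera("side"); save("s4",p,(240,190,400,310),5); door()
```

```text
deltas [ 0.009  0.    -0.002] spin 0.003 pos [ 0.5953 -0.0903  0.1418] yaw -0.203 F [ 0.5 -0.6  0.8] t 12.425
top 42 angle deg None
side 230 angle deg [25.9 27.6 29.3 30.7 33.1]
```

View pics/s4.png

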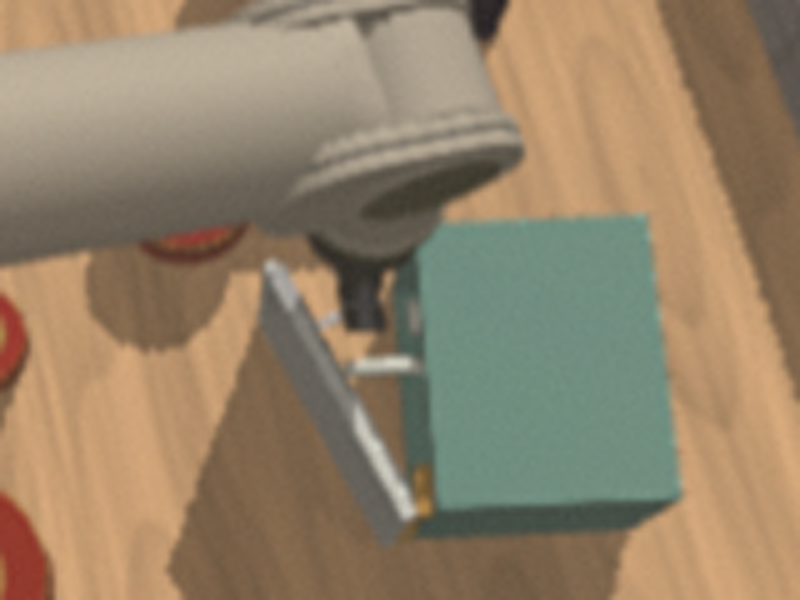

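The fingers at (362,300) are between the door (back edge at (275,270)) and the box, and the tin is farther left at (195,235). Now the swing.

>>> {"op": "carry_out", "data": {
  "deltas": [
    [-0.05,0.05,0,0,-1],
    [-0.1,0.06,0,0,-1],
    [-0.14,0.07,0,0,-1],
    [-0.17,0.08,0,0,-1],
    [-0.21,0.1,0,0,-1],
    [-0.25,0.11,0,0,-1],
    [-0.29,0.13,0,0,-1],
    [-0.32,0.15,0,0,-1],
    [-0.36,0.17,0,0,-1],
    [-0.39,0.19,0,0,-1],
    [-0.42,0.21,0,0,-1],
    [-0.45,0.23,0,0,-1],
    [-0.49,0.26,0,0,-1],
    [-0.52,0.29,0,0,-1],
    [-0.55,0.32,0,0,-1],
    [-0.58,0.35,0,0,-1],
    [-0.58,0.35,0,0,-1]
  ]
}}

```text
clock: 14.7
position: [0.4999, -0.1248, 0.1423]
ee_rot: [0.995, -0.102, -0.0, 0.0]
ft_force: [0.2, -0.5, 0.1]
grip_width: -0.005
grasp_force: 0.0
```

Run:
```python
from h import *
go(.501,-.124,.142); door()
```

```text
deltas [ 0.006 -0.007  0.002] spin 0.001 pos [ 0.4999 -0.1248  0.1423] yaw -0.204 F [ 0.2 -0.5  0.1] t 14.7
top 3 angle deg None
side 195 angle deg [54.3 56.5 58.3 60.  62.5]
```

>>> {"op": "carry_out", "data": {
  "deltas": [
    [-0.03,0.03,0,0,-1],
    [-0.05,0.06,0,0,-1],
    [-0.075,0.095,0,0,-1],
    [-0.1,0.13,0,0,-1],
    [-0.12,0.165,0,0,-1],
    [-0.14,0.2,0,0,-1],
    [-0.16,0.24,0,0,-1],
    [-0.18,0.28,0,0,-1],
    [-0.195,0.32,0,0,-1],
    [-0.21,0.36,0,0,-1],
    [-0.225,0.4,0,0,-1],
    [-0.24,0.44,0,0,-1],
    [-0.25,0.48,0,0,-1],
    [-0.255,0.51,0,0,-1],
    [-0.26,0.54,0,0,-1],
    [-0.265,0.56,0,0,-1],
    [-0.265,0.575,0,0,-1],
    [-0.265,0.575,0,0,-1]
  ]
}}

```text
clock: 17.05
position: [0.444, -0.2009, 0.1423]
ee_rot: [0.995, -0.101, -0.0, 0.0]
ft_force: [-0.2, 0.2, 0.1]
grip_width: 0.003
grasp_force: 0.0
```

Run:
```python
from h import *
go(.445,-.2,.142); door()
```

```text
deltas [ 0.005 -0.008  0.002] spin 0.002 pos [ 0.444  -0.2009  0.1423] yaw -0.203 F [-0.2  0.2  0.1] t 17.05
top 78 angle deg [ 9.7  9.8 10.7 12.1 13.3]
side 207 angle deg [89.  91.  92.7 94.6 96.8]
```

The door is at about 89–90°. I back off sideways, then up and clear.

>>> {"op": "carry_out", "data": {
  "deltas": [
    [0,-0.1,0,0,-1],
    [0,-0.2,0,0,-1],
    [0,-0.3,0,0,-1],
    [0,-0.3,-0.3,0,-1],
    [0,-0.3,-0.6,0,-1],
    [0,-0.3,-0.9,0,-1],
    [0,-0.3,-1,0,-1],
    [0,-0.3,-1,0,-1]
  ]
}}

```text
clock: 18.15
position: [0.4535, -0.1562, 0.2927]
ee_rot: [0.995, -0.101, 0.001, 0.0]
ft_force: [0.2, 0.3, -0.6]
grip_width: 0.005
grasp_force: 0.0
```

>>> {"op": "carry_out", "data": {
  "deltas": [
    [0,0.3,0,0,-1],
    [0,0.65,0,0,-1],
    [0,1,0,0,-1],
    [0,1,0,0,-1]
  ]
}}

```text
clock: 18.65
position: [0.4205, -0.3071, 0.2897]
ee_rot: [0.995, -0.104, -0.002, -0.0]
ft_force: [0.7, 0.8, -0.2]
grip_width: -0.002
grasp_force: 0.0
```

>>> {"op": "carry_out", "data": {
  "deltas": [
    [0,0.3,0,0,-1],
    [0,0.65,0,0,-1],
    [0,1,0,0,-1],
    [0,1,0,0,-1]
  ]
}}

```text
clock: 19.15
position: [0.3905, -0.4531, 0.2896]
ee_rot: [0.995, -0.104, -0.002, -0.001]
ft_force: [0.2, 1.2, -0.8]
grip_width: 0.003
grasp_force: 0.0
```

Run:
```python
from h import *
door(); tin(); p=camera("top"); save("t5",p); go(.4,-.4,.3)
for q in ["mill","jar","mug","oil","bowl"]: print(q,[np.round(b["position"],3).tolist() for b in boxes_of(q,p)])
```

```text
top 260 angle deg [88.8 90.1 91.6 93.1 95.4]
side 259 angle deg [88.8 90.4 92.2 93.7 96.6]
top [0.507 0.018 0.056] 0.97 dist hinge 0.282
top [ 0.295 -0.208  0.082] 0.61 dist hinge 0.3
top [ 0.345 -0.052  0.039] 0.58 dist hinge 0.317
side [ 0.297 -0.215  0.077] 0.91 dist hinge 0.297
side [ 0.345 -0.058  0.04 ] 0.85 dist hinge 0.313
side [0.512 0.005 0.058] 0.66 dist hinge 0.268
deltas [-0.023 -0.332 -0.051] spin 0.006 pos [ 0.3934 -0.4494  0.2924] yaw -0.201 F [0.3 0.2 0.2] t 19.5
mill [[0.548, -0.429, 0.114]]
jar [[0.67, -0.422, 0.094]]
mug [[0.42, 0.508, 0.041]]
oil [[0.68, 0.391, 0.137]]
bowl [[0.564, 0.559, 0.027], [0.416, 0.511, 0.039]]
```

View pics/t5.png

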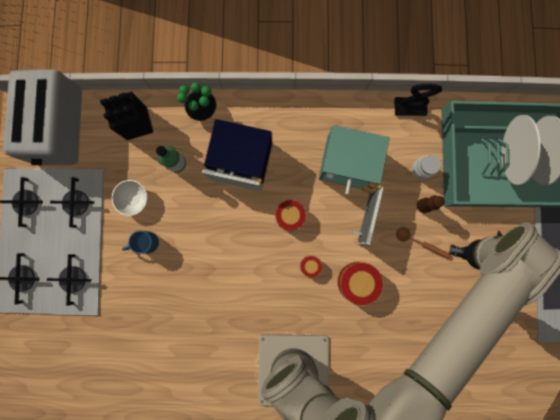

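The door stands square at (371,215), the tin is upright and clear at (290,215), and the blue cupboard (238,153) is shut. Everything else is where it was, and the gripper at (475,250) hangs free above the worktop.

```bash
python3 -c "
from h import *
print(ticket.hand_in())"
```

```text
the job is handed in; nothing more can be done
None
```

The job is handed in at about 19.5 s of robot time: the red tin stands upright about 280 mm from the hinge, clear of the swing, the green door is open at about 90°, and the blue cupboard is still shut with nothing else seen to have moved.

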